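# Chock two motors in a transport tray

## Robot

A 7-joint arm with a two-finger parallel gripper is mounted at the origin on the work surface. World frame = base frame: x ahead of the robot, y to its left, z up, the work surface at z = 0. Lengths are in m, angles in degrees, forces in N, time in s.
With the tool pointing down it reaches from about 0.425 to 0.825 m from the base axis. Payload 3.6 kg.
Tool frame: the origin (TCP) lies midway between the tips of the shut fingers; the grasp point (between the pads) lies manip.grip_depth behind it (manip.grip_depth is the distance from the TCP to the grasp point, in m); z points along the fingers, y is the line along which they close (so a half turn about z gives the same grasp; the last joint's range is limited). The gripper opens to 93 mm and grips with 3 to 60 N. Pads are 15 mm wide; open, the fingers measure 128 mm over their backs; the gripper's body (75 mm by 188 mm) begins 65 mm behind the grasp point.
Start: joints at [-75.774, 35.231, -0.722, 81.555, 0.464, 63.22, -2.315], TCP at [0.176, 0.626, 0.219] pointing down, gripper open.
Joint ranges: [-178.69, 178.69], [-17.37, 117.87], [-77.05, 75.6], [15.02, 138.74], [-78.02, 258.01], [0.78, 113.62], [-162.83, 162.83]. Speed limits (degrees/s): [159.86, 159.86, 180, 180, 180, 180, 180].

## Interface

Orientations are given as a 3x3 rotation matrix whose columns are the frame's x, y, z axes.
In Python, from workcell import manip gives the robot as it stands.
- The arm moves only by the tool play_rows, never from a script. Its arguments are lists of equal length, an entry for each row: "twist": the turn, a rotation vector about the world's x, y, z in rad, a list of three; "offset": the shift along the world's x, y, z in mm, a list of three; "jaw": the opening, from 0 (shut) to 1 (fully open). A call has 1 to 12 rows; each row is the pose to reach, as a shift and turn from the pose commanded when the call began; what a row does not reach only later rows make up. A row lasts 1/10 s, in which the tool goes at most 50 mm and 8.59 degrees, less where a joint would pass 70% of its speed; a pose out of reach is approached as far as the arm can. A call with a gripper value outside its range is refused whole. The fingers move at their own pace and stop on an object; "newtons" is the grip in N (left out, the last holds). Time passes only in rows, so rows that repeat a pose let the fingers close. It gives the time, the measured TCP pose, the force, the opening and the grip force at its end, in the units of the state.
- manip.get_obs(): the state, without advancing time (a new reading comes with each control period).
- manip.camera(name): name is "side" or "top"; returns a dict with "color" (384x512x3 uint8, red, green, blue), "mtx" (3x3 intrinsics, pixels), "rvec" (rotation vector, rad) and "tvec" (3), from world to camera coordinates, as OpenCV has them. Camera axes: x right, y down, z forward; pixel columns grow to the right and rows downward; lengths in m; the calibration is good to about 2 mm. A picture is of the moment at which its call begins. There is no depth.
- manip.hand_in(): hands the job in; it is judged then, once.
The state is a dict: "t": time; "q": joint angles; "dq": joint speeds; "tau": joint torques, N m; "tool_pos": TCP position; "orientation": TCP orientation; "wrist_force": force on the tool from outside, world axes, zero at the start; "ft_torque": the same for the moment, N m; "grip_width": finger opening in m; "gripper_force": force on a finger pad.
Only numpy, scipy, OpenCV 4.12 (cv2) and the standard library are available. Lean on these libraries where they do the work, as an engineer would, in place of code of your own. Each camera call takes 0.05 s, during which the arm holds its last target. There are 200 camera calls.

## Task

Two overhauled motors lie in the blue transport tray with a gap left at the end of each. Fill each gap with the wooden chock that fits it, the thin chock at the end of the long motor and the middle-sized one at the end of the short motor, each standing upright, square in its gap and right down on the tray floor, without shifting the motors. The thickest chock is a spare and is not needed.

Things in the scene. Friction and masses are not known exactly. Their poses are not given: they have to be found in the camera images.
- thin_chock_grip (a point): Grip bar centre of the thin chock: plain wooden block 30 mm thick (x), 74 long (y), 44 high, with an upright bar on its top, 28 (x) by 22 (y) by 60 high, to hold it by. The point is half-way up the bar, 74 mm above the underside; z up. Stands upright on the bench, 100 to 210 g. Three chocks stand there in any order: 30, 58 and 90 mm thick.
- thick_chock_grip (a point): Grip bar centre of the middle-sized chock: plain wooden block 58 mm thick (x), 74 long (y), 44 high, with an upright bar on its top, 28 (x) by 22 (y) by 60 high, to hold it by. The point is half-way up the bar, 74 mm above the underside; z up. Stands upright on the bench, 140 to 290 g. The 90 mm one fits neither gap.
- narrow_gap (a point): Middle of the gap for the thin chock, on the tray floor: 48 mm (x) from the long motor's end face to the tray's end wall, 96 mm (y) from divider to side wall; rim and divider 44 mm above it. z up, x from motor to end wall. Motor: 150 mm long, green, finned, loose, top 56 mm (terminal box 74) above the tray floor, at the robot's end of its bay, so the gap is away from the robot.
- wide_gap (a point): Middle of the gap for the middle-sized chock, on the tray floor: 76 mm (x) from the short motor's end face to the tray's end wall, 96 mm (y) from divider to side wall; rim and divider 44 mm above it. z up, x from motor to end wall. Motor: 122 mm long, else like the other; either may be in either bay. Tray: fixed, blue steel, 208 by 210 mm, floor 6 mm above the bench.
Things that resemble listed ones, but are neither listed nor needed, are in the scene too. Leave any green or purple look-alike of the part that bears thin_chock_grip alone.

How it is judged (in metres and radians):
At the end, for the whole second after the job is handed in: Thin chock in the long motor's gap, middle-sized chock in the short motor's: each within 13 mm of the gap's middle across it, 16 mm along it, 8 mm of seated height, upright within 8 degrees, square within 15 degrees; neither motor shifted over 15 mm (x of thin_chock_grip in the frame of narrow_gap between -0.013 and 0.013 m and y of thin_chock_grip in the frame of narrow_gap between -0.016 and 0.016 m and z of thin_chock_grip in the frame of narrow_gap between 0.066 and 0.082 m and angle between each of thin_chock_grip, thick_chock_grip's own z axis and vertical below 0.15 rad and angle between the x axis of thin_chock_grip and the x axis of narrow_gap, either way round below 0.26 rad and distance of each of narrow_gap, wide_gap from where it was at the start of the episode below 0.015 m and x of thick_chock_grip in the frame of wide_gap between -0.013 and 0.013 m and y of thick_chock_grip in the frame of wide_gap between -0.016 and 0.016 m and z of thick_chock_grip in the frame of wide_gap between 0.066 and 0.082 m and angle between the x axis of thick_chock_grip and the x axis of wide_gap, either way round below 0.26 rad); the robot touches nothing.
It also fails if it takes over 72 s, if anything falls off the work surface, if the arm or the gripper's body presses on something with over 40 N, if the wrist force passes 120 N, or if a joint passes its speed limit or range.

## Working session

There is one attempt and no reset: what is moved stays moved. The work goes in short steps, Python scripts to look and compute and a tool call to move; the robot and the scene stay as the last step left them, time stands still between calls to the robot, and variables do not carry over. Pictures are saved under pics/ and viewed, at most 10 in all, crops included, and the job is handed in when it is done.

Besides the shell and the picture viewer there is one more tool, called after ">>>" as a command line: name --argument value ..., lists and objects as JSON in quotes. play_rows: Moves the arm, as the interface text tells. Its arguments: {"type":"object","properties":{"twist":{"type":"array","items":{"type":"array","items":{"type":"number"}}},"offset":{"type":"array","items":{"type":"array","items":{"type":"number"}}},"jaw":{"type":"array","items":{"type":"number"}},"newtons":{"type":"number"}},"required":["twist","offset","jaw"]}

```bash
mkdir -p pics; python3 - <<'E'
from workcell import manip
import cv2,numpy as np
for n in("top","side"):
    c=manip.camera(n);cv2.imwrite(f"pics/{n}0.png",c["color"][:,:,::-1])
    R=cv2.Rodrigues(np.array(c["rvec"],float))[0];print(n,np.round(c["mtx"],1).tolist(),np.round(-R.T@np.array(c["tvec"]).ravel(),3),np.round(R,2).tolist())
o=manip.get_obs();print({k:np.round(v,3).tolist() for k,v in o.items()},manip.grip_depth)
E
```

```text
top [[421.8, 0.0, 260.7], [0.0, 421.8, 190.4], [0.0, 0.0, 1.0]] [0.492 0.046 1.003] [[-0.02, -1.0, -0.01], [-0.99, 0.02, -0.11], [0.11, 0.01, -0.99]]
side [[428.9, 0.0, 251.7], [0.0, 428.9, 193.8], [0.0, 0.0, 1.0]] [ 0.429 -0.755  0.568] [[0.98, -0.18, 0.02], [-0.08, -0.51, -0.85], [0.17, 0.84, -0.52]]
{'t': 0.1, 'q': [-75.774, 35.284, -0.723, 81.631, 0.465, 63.221, -2.316], 'dq': [0.077, -0.14, 0.12, -0.12, -0.075, 0.034, -0.026], 'tau': [0.001, -46.004, 0.21, -16.625, -0.061, 0.017, 0.0], 'tool_pos': [0.176, 0.625, 0.218], 'orientation': [[-0.962, 0.271, -0.001], [0.271, 0.962, -0.002], [-0.0, -0.002, -1.0]], 'wrist_force': [0.396, 0.446, -0.504], 'ft_torque': [-0.057, 0.086, -0.012], 'gripper_force': 0.0, 'grip_width': 0.093} 0.0188
```

View pics/top0.png

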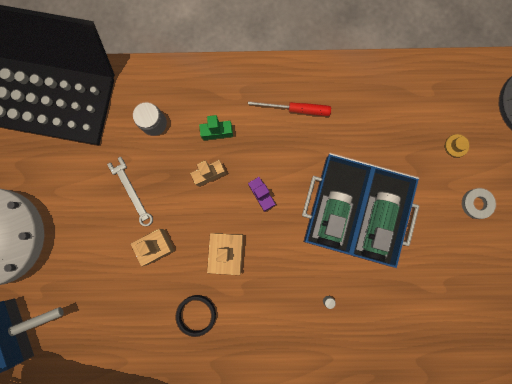

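View pics/side0.png

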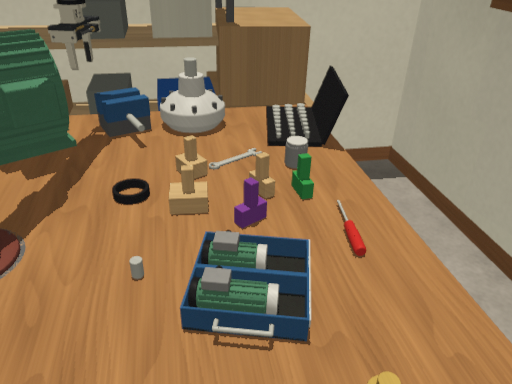

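```bash
python3 - <<'E'
import cv2,numpy as np
im=cv2.imread("pics/top0.png")
a=cv2.resize(im[145:285,120:260],None,fx=4,fy=4,interpolation=cv2.INTER_CUBIC)
b=cv2.resize(im[145:275,300:425],None,fx=4,fy=4,interpolation=cv2.INTER_CUBIC)[:, :]
a=cv2.resize(im[145:285,128:248],None,fx=3.2,fy=3.2,interpolation=cv2.INTER_CUBIC)
b=cv2.resize(im[145:285,300:425],None,fx=3.2,fy=3.2,interpolation=cv2.INTER_CUBIC)
cv2.imwrite("pics/crop1.png",np.hstack([a,b]))
h=cv2.cvtColor(im,cv2.COLOR_BGR2HSV)
for p in[(208,172),(151,252),(235,265),(180,200),(225,300),(323,156),(366,215),(345,170)]:print(p,h[p[1],p[0]])
E
```

```text
(208, 172) [ 16 134 168]
(151, 252) [ 16 127  86]
(235, 265) [ 16 138 205]
(180, 200) [ 13 168 168]
(225, 300) [ 13 167 151]
(323, 156) [ 13 165 155]
(366, 215) [ 15  26 139]
(345, 170) [25 36 42]
```

View pics/crop1.png

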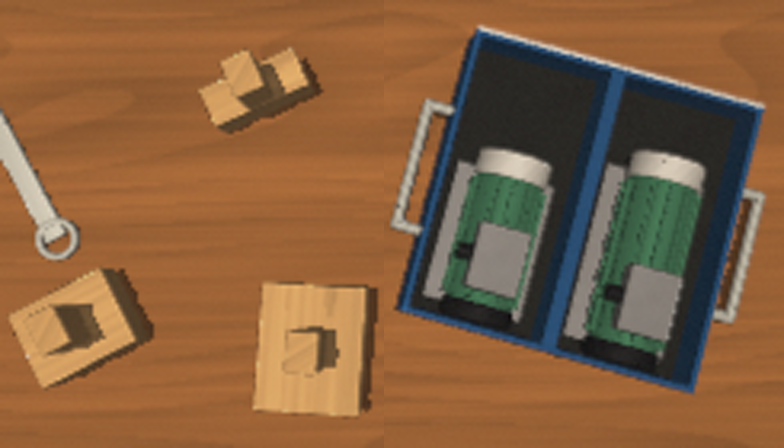

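```bash
cat >h.py <<'E'
import cv2,numpy as np
from workcell import manip
def ray(c,px,z):
    R=cv2.Rodrigues(np.array(c["rvec"],float))[0];o=-R.T@np.array(c["tvec"],float).ravel()
    d=(R.T@np.linalg.inv(c["mtx"])@np.c_[np.array(px,float),np.ones(len(px))].T).T
    return o+d*((z-o[2])/d[:,2])[:,None]
def left(p):return np.array(p)/3.2+[128-.3,145-.3]
def right(p):return (np.array(p)-[384,0])/3.2+[300-.3,145-.3]
E
python3 - <<'E'
from h import *
c=manip.camera("top");im=c["color"]
# colour mask for light wood
h=cv2.cvtColor(im,cv2.COLOR_RGB2HSV);m=((h[...,0]>=14)&(h[...,0]<=19)&(h[...,1]<150)&(h[...,2]>175)).astype(np.uint8)
n,l,s,ce=cv2.connectedComponentsWithStats(m)
for i in range(1,n):
    if s[i,4]>40:print("comp",s[i].tolist(),ce[i].round(1),np.round(np.array(cv2.minAreaRect(np.argwhere(l==i)[:,::-1].astype(np.float32))[1])))
def rep(n,P,z):
    w=ray(c,P,z)[:,:2];e=np.diff(np.r_[w,w[:1]],axis=0)
    print(n,"centre",w.mean(0).round(4),"sides",np.linalg.norm(e,axis=1).round(4),"ang",np.degrees(np.arctan2(e[:,1],e[:,0])).round(1))
    return w
rep("thin block",left([(198,95),(293,48),(314,84),(220,132)]),.044)
rep("thin bar",left([(222,62),(245,50),(264,75),(240,95)]),.104)
rep("mid block",left([(10,318),(105,268),(138,333),(42,388)]),.044)
rep("mid bar",left([(25,318),(57,303),(72,343),(38,358)]),.104)
rep("thick block",left([(262,284),(368,286),(360,414),(255,410)]),.044)
w=rep("tray",right([(478,28),(765,105),(693,392),(398,310)]),.05)
C=w.mean(0);x=(w[0]-w[3])+(w[1]-w[2]);x/=np.linalg.norm(x);y=np.array([-x[1],x[0]])
print("x dir",x,np.degrees(np.arctan2(x[1],x[0])))
print("narrow",C+.075*x-.051*y,"wide",C+.061*x+.051*y)
for n,P in(("long face",[(667,152)]),("short face",[(515,150)]),):
    q=ray(c,right(P),.05)[0,:2]-C;print(n,q@x,q@y)
q=ray(c,right([(617,70),(548,347)]),.05)[:,:2]-C;print("div",q@x,q@y)
E
```

```text
comp [133, 102, 25, 26, 452] [144.9 113.9] [24. 25.]
comp [190, 161, 20, 23, 235] [199.9 172.1] [17. 19.]
comp [210, 160, 14, 14, 94] [217.5 166.5] [12.  9.]
comp [333, 192, 16, 10, 100] [340.7 196.3] [15.  7.]
comp [382, 193, 16, 9, 101] [389.5 197.1] [15.  7.]
comp [0, 222, 9, 33, 193] [  2.9 236.7] [ 8. 32.]
comp [131, 229, 39, 37, 631] [149.3 247.4] [25. 32.]
comp [207, 233, 35, 42, 1197] [223.9 253.9] [32. 40.]
thin block centre [0.6377 0.1726] sides [0.076  0.0304 0.0755 0.0313] ang [ -64.2 -150.5  116.4   30.4]
thin bar centre [0.6419 0.1738] sides [0.0175 0.0215 0.021  0.0257] ang [ -63.  -143.5  129.5   28.1]
mid block centre [0.471  0.3019] sides [0.0751 0.0518 0.0769 0.0544] ang [ -63.  -152.7  119.    25.4]
mid bar centre [0.4701 0.303 ] sides [0.0232 0.0283 0.0243 0.0278] ang [ -65.7 -158.7  112.9   18.9]
thick block centre [0.4533 0.1344] sides [0.075  0.0892 0.0736 0.0879] ang [-92.  175.8  87.   -3.4]
tray centre [ 0.5473 -0.1762] sides [0.2101 0.2092 0.2118 0.209 ] ang [-106.3  163.    73.6  -17.4]
x dir [ 0.95532238 -0.2955658 ] -17.191468268743016
narrow [ 0.60385689 -0.24707211] wide [ 0.62063009 -0.1454913 ]
long face 0.05424369972488011 -0.0467661006664244
short face 0.025582181834733632 0.056751433492332415
div [ 0.10121378 -0.10138119] [ 0.00202617 -0.001382  ]
```

>>> play_rows --twist '[[0,0,0.1],[0,0,0.2],[0,0,0.3],[0,0,0.4],[0,0,0.5],[0,0,0.6],[0,0,0.7],[0,0,0.74],[0,0,0.74],[0,0,0.74],[0,0,0.74],[0,0,0.74]]' --offset '[[224,-276,60],[224,-276,60],[224,-276,60],[224,-276,60],[224,-276,60],[224,-276,60],[224,-276,60],[224,-276,60],[464,-453,0],[464,-453,0],[464,-453,0],[464,-453,0]]' --jaw '[0.65,0.65,0.65,0.65,0.65,0.65,0.65,0.65,0.65,0.65,0.65,0.65]' --newtons 25

```text
t: 1.35
tool_pos: [0.5593, 0.2318, 0.2387]
orientation: [[-0.894, -0.449, -0.0], [-0.449, 0.894, -0.0], [0.0, 0.0, -1.0]]
wrist_force: [0.3, 0.5, -0.2]
grip_width: 0.0602
gripper_force: 0.0
```

>>> play_rows --twist '[[0,0,0],[0,0,0],[0,0,0],[0,0,0],[0,0,0]]' --offset '[[40,-32,-30],[75,-55,-70],[75,-55,-70],[75,-55,-70],[75,-55,-70]]' --jaw '[0.65,0.65,0.65,0.65,0.65]'

```text
t: 1.85
tool_pos: [0.6323, 0.1805, 0.1699]
orientation: [[-0.893, -0.45, -0.0], [-0.45, 0.893, 0.002], [-0.001, 0.002, -1.0]]
wrist_force: [-0.7, -0.4, 0.9]
grip_width: 0.0605
gripper_force: 0.0
```

```bash
python3 - <<'E'
from h import *
a=manip.camera("top")["color"][110:240,150:290];b=manip.camera("side")["color"][90:230,180:330]
a=cv2.resize(a,(400,371),interpolation=2);b=cv2.resize(b,(400,371),interpolation=2)
cv2.imwrite("pics/hover1.png",np.hstack([a,b])[:,:,::-1])
o=manip.get_obs();print(o["tool_pos"],o["orientation"])
E
```

```text
[0.63244495 0.18140727 0.17124249] [[-0.89199831 -0.45203445  0.0019662 ]
 [-0.45202881  0.89199912  0.00274471]
 [-0.00299455  0.0015595  -0.9999943 ]]
```

View pics/hover1.png

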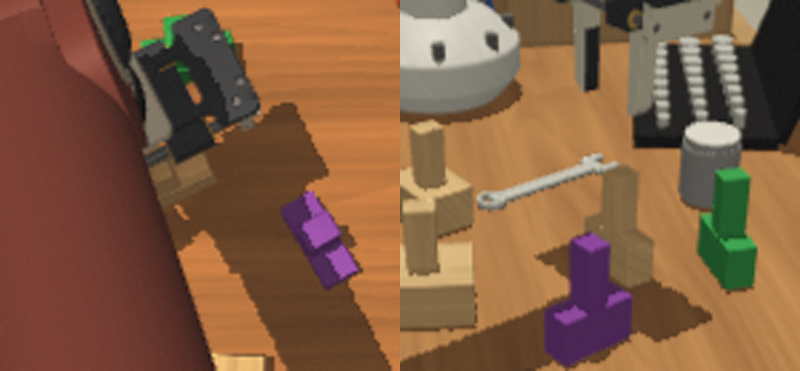

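```bash
python3 - <<'E'
from h import *
c=manip.camera("side");print(ray(c,[(262.5,153.8)],.104))
E
```

```text
[[0.63940713 0.17429291 0.104     ]]
```

>>> play_rows --twist '[[0,0,0],[0,0,0],[0,0,0],[0,0,0],[0,0,0],[0,0,0],[0,0,0],[0,0,0],[0,0,0],[0,0,0],[0,0,0],[0,0,0]]' --offset '[[7,-7,-20],[7,-7,-50],[7,-7,-80],[7,-7,-100],[7,-7,-109],[7,-7,-109],[7,-7,-109],[7,-7,-109],[7,-7,-109],[7,-7,-109],[7,-7,-109],[7,-7,-109]]' --jaw '[0.65,0.65,0.65,0.65,0.65,0.65,0.1,0.1,0.1,0.1,0.1,0.1]'

```text
t: 3.2
tool_pos: [0.64, 0.1718, 0.0603]
orientation: [[-0.894, -0.449, -0.0], [-0.449, 0.894, 0.001], [-0.0, 0.001, -1.0]]
wrist_force: [-0.2, 0.9, 0.5]
grip_width: 0.022
gripper_force: 24.9
```

>>> play_rows --twist '[[0,0,0],[0,0,0],[0,0,0],[0,0,-0.1],[0,0,-0.2],[0,0,-0.3],[0,0,-0.4],[0,0,-0.5],[0,0,-0.6],[0,0,-0.7],[0,0,-0.76],[0,0,-0.76]]' --offset '[[0,0,40],[0,0,85],[0,0,130],[-3,-35,140],[-6,-75,140],[-10,-120,140],[-14,-165,140],[-18,-210,140],[-22,-255,140],[-26,-300,140],[-30,-345,140],[-33,-390,140]]' --jaw '[0.1,0.1,0.1,0.1,0.1,0.1,0.1,0.1,0.1,0.1,0.1,0.1]'

```text
t: 4.4
tool_pos: [0.6062, -0.2203, 0.1996]
orientation: [[-0.957, 0.291, -0.002], [0.291, 0.957, 0.0], [0.002, -0.0, -1.0]]
wrist_force: [1.0, 0.5, -2.6]
grip_width: 0.0216
gripper_force: 24.9
```

>>> play_rows --twist '[[0,0,0],[0,0,0],[0,0,0],[0,0,0]]' --offset '[[-3,-29,0],[-3,-29,-40],[-3,-29,-60],[-3,-29,-60]]' --jaw '[0.1,0.1,0.1,0.1]'

```text
t: 4.8
tool_pos: [0.601, -0.2468, 0.1359]
orientation: [[-0.957, 0.291, -0.009], [0.291, 0.957, 0.004], [0.01, 0.001, -1.0]]
wrist_force: [-0.2, 0.1, -1.6]
grip_width: 0.0219
gripper_force: 24.9
```

```bash
python3 - <<'E'
from h import *
a=manip.camera("top")["color"][135:275,295:425];b=manip.camera("side")["color"][180:340,170:330]
a=cv2.resize(a,(400,431),interpolation=2);b=cv2.resize(b,(400,400),interpolation=2)
b=np.vstack([b,np.zeros((31,400,3),np.uint8)])
cv2.imwrite("pics/hover2.png",np.hstack([a,b])[:,:,::-1])
o=manip.get_obs();print(o["tool_pos"],o["orientation"],o["grip_width"])
E
```

```text
[ 0.60416492 -0.24764064  0.14007444] [[-9.56983800e-01  2.90140496e-01 -7.06299282e-04]
 [ 2.90140472e-01  9.56984058e-01  1.38085311e-04]
 [ 7.15981294e-04 -7.27806016e-05 -9.99999741e-01]] 0.022046374437944254
```

View pics/hover2.png

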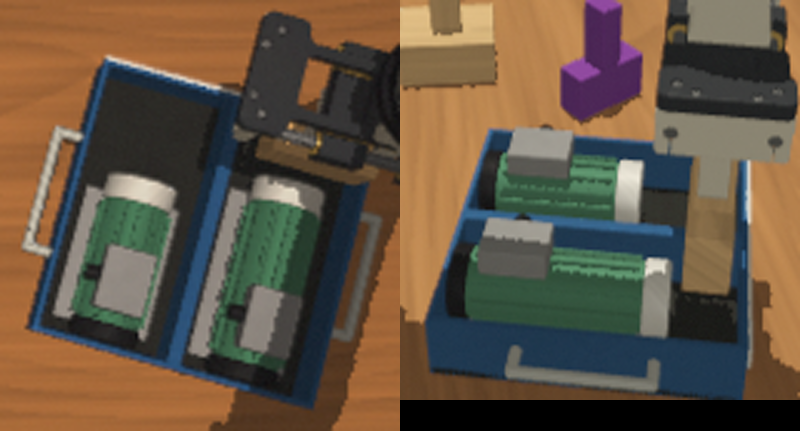

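```bash
python3 - <<'E'
from h import *
c=manip.camera("side")
C=np.array([.5473,-.1762]);t=np.radians(-16.8);x=np.array([np.cos(t),np.sin(t)]);y=np.array([-x[1],x[0]])
def f(u,v):return 170+(u-400)/2.5-.3,180+v/2.5-.3
for P,z in(([f(685,290),f(730,292)],.0795),([f(690,252)],.12),([f(668,259),f(672,335),f(643,325)],.04),([f(748,325),f(744,392)],.05)):
    q=ray(c,P,z)[:,:2]-C;print(np.c_[q@x,q@y].round(4).tolist())
print("narrow",C+.075*x-.051*y,"wide",C+.061*x+.051*y)
E
```

```text
[[0.0601, -0.0899], [0.0884, -0.0881]]
[[0.0612, -0.099]]
[[0.0474, -0.0208], [0.054, -0.0912], [0.0347, -0.085]]
[[0.1023, -0.086], [0.0996, -0.1405]]
narrow [ 0.60435834 -0.24670068] wide [ 0.62043711 -0.14500765]
```

>>> play_rows --twist '[[0,0,0],[0,0,0],[0,0,0],[0,0,0],[0,0,0],[0,0,0],[0,0,0]]' --offset '[[1,0,-15],[1,0,-30],[1,0,-42],[1,0,-54],[1,0,-62],[1,0,-68],[1,0,-68]]' --jaw '[0.1,0.1,0.1,0.1,0.1,0.1,0.1]'

```text
t: 5.65
tool_pos: [0.6047, -0.2476, 0.0713]
orientation: [[-0.957, 0.291, -0.002], [0.291, 0.957, 0.0], [0.002, 0.0, -1.0]]
wrist_force: [-0.1, 0.0, -2.7]
grip_width: 0.022
gripper_force: 24.9
```

>>> play_rows --twist '[[0,0,0],[0,0,0],[0,0,0]]' --offset '[[0,0,-2],[0,0,-4],[0,0,-4]]' --jaw '[0.1,0.1,0.1]'

```text
t: 5.95
tool_pos: [0.6052, -0.2478, 0.0683]
orientation: [[-0.957, 0.291, 0.0], [0.291, 0.957, -0.0], [-0.0, -0.0, -1.0]]
wrist_force: [-0.4, -0.0, -2.5]
grip_width: 0.0218
gripper_force: 24.9
```

>>> play_rows --twist '[[0,0,0],[0,0,0],[0,0,0],[0,0,0],[0,0,0],[0,0,0],[0,0,0],[0,0,0],[0,0,0],[0,0,0]]' --offset '[[0,0,-1],[0,0,-1],[0,0,-1],[0,0,-1],[0,0,10],[0,0,30],[0,0,60],[0,0,100],[0,0,140],[0,0,140]]' --jaw '[0.1,0.55,0.55,0.55,0.55,0.55,0.55,0.55,0.55,0.55]'

```text
t: 6.95
tool_pos: [0.6089, -0.2496, 0.2164]
orientation: [[-0.957, 0.291, 0.014], [0.291, 0.957, -0.006], [-0.015, -0.001, -1.0]]
wrist_force: [-0.1, -0.4, 0.3]
grip_width: 0.0511
gripper_force: 0.0
```

>>> play_rows --twist '[[0,0,0.1],[0,0,0.2],[0,0,0.3],[0,0,0.4],[0,0,0.5],[0,0,0.6],[0,0,0.7],[0,0,0.76],[0,0,0.76],[0,0,0.76],[0,0,0.76],[0,0,0.76]]' --offset '[[-11,45,0],[-22,90,0],[-33,135,0],[-44,180,0],[-55,225,0],[-66,270,0],[-77,315,0],[-88,360,0],[-99,405,0],[-110,450,0],[-121,495,0],[-130,530,0]]' --jaw '[0.65,0.65,0.65,0.65,0.65,0.65,0.65,0.65,0.65,0.65,0.65,0.65]'

```text
t: 8.15
tool_pos: [0.4738, 0.2854, 0.2088]
orientation: [[-0.893, -0.451, 0.0], [-0.451, 0.893, 0.002], [-0.001, 0.001, -1.0]]
wrist_force: [1.3, -0.8, -0.7]
grip_width: 0.0602
gripper_force: 0.0
```

>>> play_rows --twist '[[0,0,0],[0,0,0],[0,0,0],[0,0,0]]' --offset '[[-4,20,-10],[-4,20,-38],[-4,20,-38],[-4,20,-38]]' --jaw '[0.65,0.65,0.65,0.65]'

```text
t: 8.55
tool_pos: [0.4713, 0.3014, 0.1704]
orientation: [[-0.894, -0.448, -0.0], [-0.448, 0.894, -0.001], [0.001, -0.001, -1.0]]
wrist_force: [0.2, -0.1, 0.3]
grip_width: 0.0602
gripper_force: 0.0
```

```bash
python3 - <<'E'
from h import *
a=manip.camera("top")["color"][135:275,295:425];b=manip.camera("side")["color"][110:260,150:300]
a=cv2.resize(a,(400,431),interpolation=2);b=cv2.resize(b,(400,400),interpolation=2)
b=np.vstack([b,np.zeros((31,400,3),np.uint8)])
cv2.imwrite("pics/hover3.png",np.hstack([a,b])[:,:,::-1])
o=manip.get_obs();print(o["tool_pos"],o["orientation"][:2],o["grip_width"])
E
```

```text
[0.47222087 0.30175304 0.17146853] [[-8.94451286e-01 -4.47161057e-01  1.97146161e-03]
 [-4.47160650e-01  8.94453413e-01  6.67090017e-04]] 0.060659773917133314
```

View pics/hover3.png

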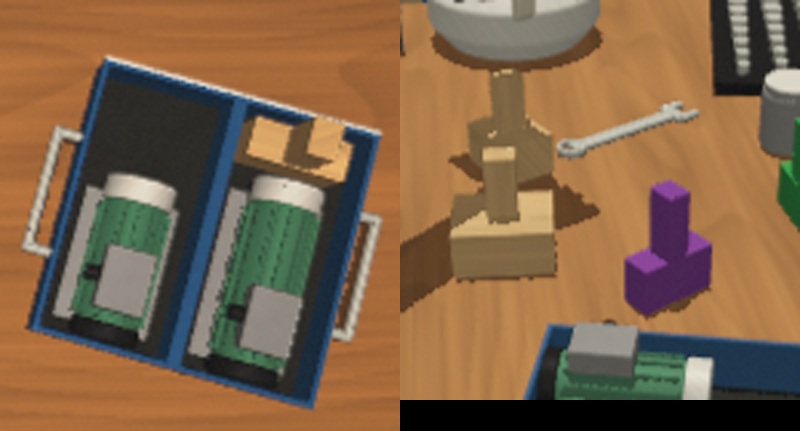

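>>> play_rows --twist '[[0,0,0],[0,0,0],[0,0,0],[0,0,0],[0,0,0],[0,0,0],[0,0,0],[0,0,0],[0,0,0],[0,0,0],[0,0,0],[0,0,0]]' --offset '[[-1,1,-20],[-1,1,-50],[-1,1,-80],[-1,1,-100],[-1,1,-109],[-1,1,-109],[-1,1,-109],[-1,1,-109],[-1,1,-109],[-1,1,-109],[-1,1,-109],[-1,1,-109]]' --jaw '[0.65,0.65,0.65,0.65,0.65,0.65,0.1,0.1,0.1,0.1,0.1,0.1]'

```text
t: 9.85
tool_pos: [0.4703, 0.303, 0.0614]
orientation: [[-0.894, -0.449, 0.0], [-0.449, 0.894, -0.0], [-0.0, -0.0, -1.0]]
wrist_force: [1.0, -0.9, 1.2]
grip_width: 0.022
gripper_force: 25.0
```

>>> play_rows --twist '[[0,0,0],[0,0,0],[0,0,0],[0,0,-0.1],[0,0,-0.2],[0,0,-0.3],[0,0,-0.4],[0,0,-0.5],[0,0,-0.6],[0,0,-0.7],[0,0,-0.76],[0,0,-0.76]]' --offset '[[0,0,45],[0,0,90],[0,0,135],[10,-30,150],[24,-72,150],[38,-114,150],[52,-156,150],[66,-198,150],[80,-240,150],[94,-282,150],[108,-324,150],[122,-366,150]]' --jaw '[0.1,0.1,0.1,0.1,0.1,0.1,0.1,0.1,0.1,0.1,0.1,0.1]'

```text
t: 11.05
tool_pos: [0.5917, -0.0641, 0.2104]
orientation: [[-0.957, 0.291, -0.002], [0.291, 0.957, 0.0], [0.002, -0.0, -1.0]]
wrist_force: [0.9, -0.1, -3.0]
grip_width: 0.0218
gripper_force: 25.0
```

>>> play_rows --twist '[[0,0,0],[0,0,0],[0,0,0],[0,0,0],[0,0,0],[0,0,0]]' --offset '[[14,-41,0],[28,-82,0],[28,-82,-30],[28,-82,-60],[28,-82,-60],[28,-82,-60]]' --jaw '[0.1,0.1,0.1,0.1,0.1,0.1]'

```text
t: 11.65
tool_pos: [0.6197, -0.1442, 0.1507]
orientation: [[-0.957, 0.29, -0.002], [0.29, 0.957, 0.001], [0.002, 0.0, -1.0]]
wrist_force: [1.0, 0.8, -1.1]
grip_width: 0.022
gripper_force: 25.0
```

```bash
python3 - <<'E'
from h import *
a=manip.camera("top")["color"][135:275,295:425];b=manip.camera("side")["color"][180:340,170:330]
a=cv2.resize(a,(400,431),interpolation=2);b=cv2.resize(b,(400,400),interpolation=2)
b=np.vstack([b,np.zeros((31,400,3),np.uint8)])
cv2.imwrite("pics/hover4.png",np.hstack([a,b])[:,:,::-1])
o=manip.get_obs();print(o["tool_pos"],o["orientation"][:2],o["grip_width"])
E
```

```text
[ 0.6212727  -0.14463324  0.15280435] [[-9.57078044e-01  2.89816750e-01  2.80532379e-03]
 [ 2.89816161e-01  9.57082131e-01 -6.22917797e-04]] 0.02162965166575725
```

View pics/hover4.png

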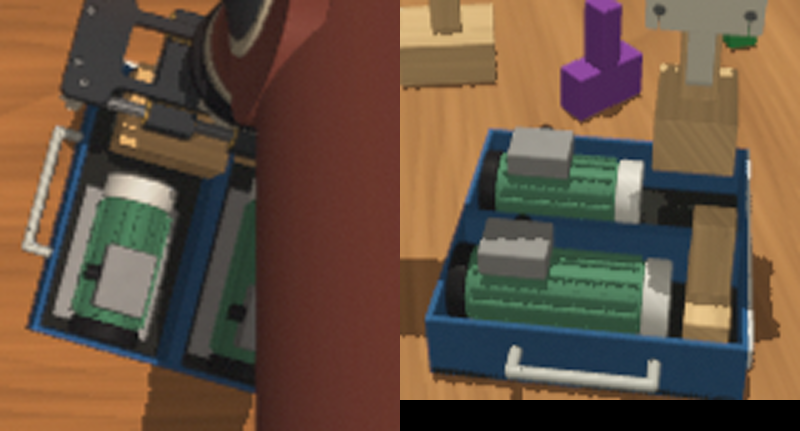

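```bash
python3 - <<'E'
from h import *
c=manip.camera("side")
C=np.array([.5473,-.1762]);t=np.radians(-16.8);x=np.array([np.cos(t),np.sin(t)]);y=np.array([-x[1],x[0]])
def f(u,v):return 170+(u-400)/2.5-.3,180+v/2.5-.3
for P,z in(([f(654,168),f(734,175)],.091),([f(684,337),f(729,339)],.017),([f(694,207),f(737,207)],.11)):
    q=ray(c,P,z)[:,:2]-C;print(np.c_[q@x,q@y].round(4).tolist())
E
```

```text
[[0.0328, 0.0159], [0.0895, 0.0155]]
[[0.0622, -0.0703], [0.0926, -0.0683]]
[[0.0623, -0.0453], [0.0902, -0.0417]]
```

>>> play_rows --twist '[[0,0,0],[0,0,0],[0,0,0],[0,0,0],[0,0,0],[0,0,0],[0,0,0],[0,0,0],[0,0,0]]' --offset '[[0,0,-15],[0,0,-30],[0,0,-42],[0,0,-54],[0,0,-64],[0,0,-72],[0,0,-79],[0,0,-82],[0,0,-82]]' --jaw '[0.1,0.1,0.1,0.1,0.1,0.1,0.1,0.1,0.1]'

```text
t: 12.7
tool_pos: [0.62, -0.1448, 0.0687]
orientation: [[-0.957, 0.291, -0.001], [0.291, 0.957, 0.0], [0.001, -0.0, -1.0]]
wrist_force: [0.3, 0.5, -3.3]
grip_width: 0.0219
gripper_force: 25.0
```

>>> play_rows --twist '[[0,0,0],[0,0,0],[0,0,0],[0,0,0],[0,0,0],[0,0,0],[0,0,0],[0,0,0],[0,0,0],[0,0,0],[0,0,0],[0,0,0]]' --offset '[[0,0,-1],[0,0,-1],[0,0,-1],[0,0,-1],[0,0,-1],[0,0,10],[0,0,30],[0,0,60],[0,0,100],[0,0,140],[0,40,150],[0,85,150]]' --jaw '[0.1,0.1,0.5,0.5,0.5,0.5,0.5,0.5,0.5,0.5,0.5,0.5]'

```text
t: 13.9
tool_pos: [0.6219, -0.0621, 0.2236]
orientation: [[-0.955, 0.296, 0.008], [0.296, 0.955, -0.002], [-0.008, 0.0, -1.0]]
wrist_force: [0.6, 0.6, -1.3]
grip_width: 0.0463
gripper_force: 0.0
```

>>> play_rows --twist '[[0,0,0],[0,0,0],[0,0,0],[0,0,0],[0,0,0],[0,0,0],[0,0,0]]' --offset '[[0,45,0],[0,90,0],[0,135,0],[0,180,0],[0,220,0],[0,220,0],[0,220,0]]' --jaw '[0.5,0.5,0.5,0.5,0.5,0.5,0.5]'

```text
t: 14.6
tool_pos: [0.62, 0.1614, 0.2199]
orientation: [[-0.958, 0.288, 0.001], [0.288, 0.958, -0.0], [-0.001, 0.0, -1.0]]
wrist_force: [0.6, -0.1, -0.0]
grip_width: 0.046
gripper_force: 0.0
```

```bash
python3 - <<'E'
from h import *
a=manip.camera("top")["color"][135:275,295:425];b=manip.camera("side")["color"][180:340,170:330]
a=cv2.resize(a,(400,431),interpolation=2);b=cv2.resize(b,(400,400),interpolation=2)
b=np.vstack([b,np.zeros((31,400,3),np.uint8)])
cv2.imwrite("pics/end.png",np.hstack([a,b])[:,:,::-1])
print(manip.get_obs()["tool_pos"])
E
```

```text
[0.62057943 0.1579623  0.21981839]
```

View pics/end.png

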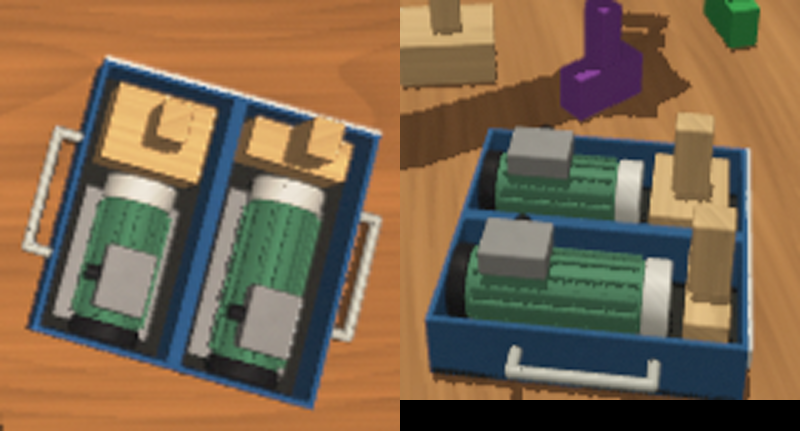

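Both chocks stand upright and square in their gaps: the middle-sized one is at crop (160,135) and the thin one at (300,148). The motors look unmoved.

```bash
python3 -c "
from workcell import manip
print(manip.hand_in())"
```

```text
the job is handed in; nothing more can be done
None
```

The job is handed in: the thin chock is in the long motor's gap and the middle-sized one in the short motor's, both upright and square in the last pictures with the motors looking unmoved, at about 15 s on the clock; the hand-in gave no verdict.

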